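# Draw a rack bracket into line with a drift and pin it

### The arm

A 7-joint arm with a two-finger parallel gripper is mounted at the origin on the work surface. World frame = base frame: x ahead of the robot, y to its left, z up, the work surface at z = 0. Lengths are in m, angles in rad, forces in N, time in s.
With the tool pointing down it reaches from about 0.4 to 0.9 m from the base axis. Payload 5.5 kg.
Tool frame: the origin (TCP) lies midway between the tips of the shut fingers; the grasp point (between the pads) lies 19 mm behind it; z points along the fingers, y is the line along which they close (so a half turn about z gives the same grasp; the last joint's range is limited). The gripper opens to 85 mm and grips with 20 to 120 N. Pads are 22 mm wide; open, the fingers measure 114 mm over their backs; the gripper's body (76 mm by 85 mm) begins 54 mm behind the grasp point. The pads swing forward as they close: fully open they stand 13 mm farther back than shut.
Start: joints at [-1.069, 0.501, -0.427, 1.55, 0.221, 1.138, -0.21], TCP at [0.154, 0.632, 0.231] pointing down, gripper open.
Joint ranges: [-2.88, 2.88], [-0.31, 2.03], [-1.54, 1.56], [0.2, 2.42], [-1.41, 4.55], [0.19, 2.02], [-2.57, 2.57]. Speed limits (rad/s): [2.57, 2.57, 3.14, 3.14, 3.14, 3.14, 3.14].

### API

Orientations are given as a unit quaternion [w, x, y, z].
In Python, from workcell import * gives the robot as it stands. The module is installed in compiled form; this text tells all that it offers.
- The arm moves only by the tool arm_command, never from a script. Its argument "plan" is a list of rows, each an object of numbers: "rx", "ry", "rz": the turn, a rotation vector about the tool's x, y, z in units of 5 degrees (1.0 is 5 degrees); "dx", "dy", "dz": the shift along the tool's x, y, z in units of 40 mm (1.0 is 40 mm); "hand": the closure in counts, from 0 (fully open) to 255 (shut). A call has exactly 5 rows; each row is the pose to reach, as a shift and turn from the pose commanded when the call began, along the tool's axes at that moment; what a row does not reach only later rows make up. A row lasts 1/12 s, in which the tool goes at most 41.7 mm and 7.16 degrees, less where a joint would pass 70% of its speed; a pose out of reach is approached as far as the arm can. A call with a gripper value outside its range is refused whole. The fingers move at their own pace and stop on an object; "squeeze" is the grip in N (left out, the last holds). Time passes only in rows, so rows that repeat a pose let the fingers close, or fill a call up. It gives the time, the measured TCP pose, the force, the opening and the grip force at its end, in the units of the state.
- read_state(): the state, without advancing time (a new reading comes with each control period).
- capture(name): name is "scene" or "top" or "wrist"; returns a dict with "img" (384x512x3 uint8, red, green, blue), "depth" (384x512 float32, m along the optical axis (not along the pixel's ray), 0 where there is no reading), "fx", "fy", "cx", "cy" (pixels), "R" (3x3) and "t" (3): a world point X has camera coordinates R X + t. Camera axes: x right, y down, z forward; pixel columns grow to the right and rows downward; lengths in m; the calibration is good to about 2 mm. The wrist camera is an equidistant fisheye: a pixel r from the principal point sees the ray r / f radians off the axis. A picture is of the moment at which its call begins.
- finish_job(): hands the job in; it is judged then, once.
Trained networks look in the newest picture that a camera, given by its name, has taken for a name from the list of things; names that differ only in an ending like _2 or _b are one class to them, and where a whole thing is asked for, a point or a joint stands for the part that bears it (a point fixed in the world has none). Each returns a list of dicts, best first, with "conf" (0 to 1); they miss things now and then, are a little off and sometimes report something else, mostly with a low value. They report only what shows in the picture. A call takes as long as a camera call. They do not tell look-alikes from the thing itself.
- silhouettes(target, camera): "region" (384x512 bool, what is visible of it).
- mark_of(target, camera): "location" ([x, y, z] in m, in world coordinates, good to about 4 mm: a listed point, or the origin of a listed thing).
The state is a dict: "clock": time; "q": joint angles; "joint_vel": joint speeds; "effort": joint torques, N m; "tool_pos": TCP position; "ee_rot": TCP orientation; "ft_force": force on the tool from outside, world axes, zero at the start; "ft_torque": the same for the moment, N m; "finger_gap": finger opening in m; "finger_force": force on a finger pad.
Only numpy, scipy, OpenCV 4.12 (cv2) and the standard library are available. Lean on these libraries where they do the work, as an engineer would, in place of code of your own. Each camera call takes 0.05 s, during which the arm holds its last target. There are 200 camera calls.

### The job

The aluminium bracket on the rack rail has been pulled out of line by its spring with the holes underneath. Push the tapered drift down through the bracket's larger hole and the rail hole below it until its collar sits flush on the bracket, feeling your way so the taper draws the bracket into line (do not shove it with the fingers) and nothing is forced. Leave the drift in, and then put the round-headed pin fully home in the bracket's smaller hole, pressing gently; leave the square-headed punch, the jar and the screwdriver where they are.

Things in the scene. Friction and masses are not known exactly. Their poses are not given: they have to be found in the camera images.
- stand: Steel jig, base plate 300 x 120 mm, origin centre of underside on the bench, x along the rail, z up. Carries an 8 mm rail bar (underside 70 mm up, free room below to z = 8 mm) with through holes of 26 mm near x = -50 mm and 16 mm near x = +50 mm, y = 0. The bar is clamped with play: both holes lie together off that by up to 5 mm along x and 4 mm along y, either way, unseen by the pose; it stays put.
- drift_hole (a point): Larger bracket hole, 26 mm across: centre of its upper mouth, in the bracket's top face 86 mm above the bench; x along the rail, z up. At the start the 26 mm rail hole directly beneath (top face 8 mm below this point) lies 5 to 16 mm from it towards +x and up to 5 mm aside along y, so the two openings overlap only partly.
- pin_hole (a point): Smaller hole of the bracket, 16 mm across, 100 mm from the larger hole along the bracket's +x: centre of its upper mouth, level with the top face. Moves with the bracket. The pin passes only once the bracket is in line.
- bracket: The bracket: an aluminium angle, top leg 190 x 50 x 8 mm flat on the bar. It slides level along and across the rail without turning. Along the rail a spring holds it back against its stop (10 to 15 N to draw it towards +x, and it slips back if let go); across it only drags (about 5 N). Origin and axes the same as drift_hole.
- drift_handle (a point): The tapered drift, steel, 0.3 kg, standing tip down in one of the three sockets of a wooden block (200 x 60 x 80 mm high, collar resting on the block's top). This point: middle of its round handle, 24 mm across and 50 mm high. z up along the drift. The collar's underside is 31 mm below this point, the tip 94 mm below. The handle is the tallest of the three tools in the block.
- drift_collar (a point): Centre of the underside of the drift's collar (collar 34 mm across, 6 mm thick). Below it a parallel shank 24 mm across and 18 mm long, then a taper 45 mm long down to a 5 mm tip. The spring wedges it, so it drags all the way: pressing it home takes 10 to 22 N of push, then the force climbs steeply as the collar lands. The contact forces between drift and jig, sideways ones counted in, must stay below 55 N.
- drift_tip (a point): The drift's tip, 63 mm below the collar's underside.
- pin_head (a point): The headed pin, steel, 0.1 kg, standing in another socket of the block. This point: middle of its round head, 16 mm across and 33 mm high. z up. The collar's underside is 22 mm below this point, the pin's end 54 mm below.
- pin_collar (a point): Centre of the underside of the pin's collar (34 mm across, 5 mm thick). Below it a shank 12 mm across, 32 mm long in all, its last 8 mm tapering to 6 mm. Keep forces between pin and jig below 30 N.
- block: Wooden tool block, 200 x 60 x 80 mm high, origin at the centre of its underside; three sockets 26 mm across, right through, at x = -60, 0 and 60 mm of it on its centre line. Drift, pin and punch stand in them in any order.
- punch: Plain punch with a 20 mm square head 30 mm high (its top 36 mm above the block's top), in the third socket; not used. Origin at its lower end.
- jar: Closed jar, 64 mm across, 80 mm high, a bystander; origin at the centre of its underside.
- screwdriver: Screwdriver lying on the bench, a bystander; origin on the bench below its middle.
Not all that is in view belongs to the job. What is shaped like the part that bears drift_handle but red is not meant.

How it is judged:
On the way, in this order (a step that is already met when the one before it is completed fails the run):
1. the drift's tip is well inside the bracket's larger hole while the bracket is still out of line (z of drift_tip in the frame of drift_hole below -0.006 m and horizontal distance between drift_tip and drift_hole below 0.013 m and distance of drift_hole from where it was at the start of the episode below 0.003 m), for 0.05 s.
2. the drift is home, its collar on the bracket, the bracket drawn into line, and the pin not yet in (z of drift_collar in the frame of drift_hole between -0.003 and 0.0015 m and horizontal distance between drift_collar and drift_hole below 0.004 m and angle between drift_collar's own z axis and vertical below 0.06 rad and distance of drift_hole from where it was at the start of the episode above 0.002 m and distance between pin_collar and pin_hole above 0.02 m), for 0.2 s.
At the end, for the whole second after the job is handed in: Drift and pin stand released, at rest and upright (0.06, 0.08 rad) in the larger and smaller bracket hole, each collar's underside within 1.5 mm of the bracket's top face (at most 3 mm sunk) and 4 mm of the hole's centre; the bracket drawn more than 2 mm into line (z of drift_collar in the frame of drift_hole between -0.003 and 0.0015 m and horizontal distance between drift_collar and drift_hole below 0.004 m and angle between drift_collar's own z axis and vertical below 0.06 rad and distance of drift_hole from where it was at the start of the episode above 0.002 m and z of pin_collar in the frame of pin_hole between -0.003 and 0.0015 m and horizontal distance between pin_collar and pin_hole below 0.004 m and angle between pin_collar's own z axis and vertical below 0.08 rad and linear speed of each of drift, pin below 0.01 m/s); the robot touches nothing.
It fails at once if the drift is forced: more than 60 N between it and the jig (contact force between drift and stand above 60 N).
It fails at once if the pin is forced: more than 32 N between it and the jig (contact force between pin and stand above 32 N).
It fails at once if the bracket is pushed with the fingers instead of the drift (contact force between the fingers and bracket above 3 N).
It fails at once if punch, jar or screwdriver is disturbed (moved more than 20 mm) (distance of any of punch, jar, screwdriver from where it was at the start of the episode above 0.02 m).
It also fails if it takes over 72 s, if anything falls off the work surface, if the arm or the gripper's body presses on something with over 40 N, if the wrist force passes 120 N, or if a joint passes its speed limit or range.

## Working session

There is one attempt and no reset: what is moved stays moved. The work goes in short steps, Python scripts to look and compute and a tool call to move; the robot and the scene stay as the last step left them, time stands still between calls to the robot, and variables do not carry over. Pictures are saved under pics/ and viewed, at most 10 in all, crops included, and the job is handed in when it is done.

Besides the shell and the picture viewer there is one more tool, called after ">>>" as name([rows], argument=value, ...), one row to a line, values as JSON. arm_command: Moves the arm, as the interface text tells. Its arguments: {"type":"object","properties":{"plan":{"type":"array","items":{"type":"object","properties":{"rx":{"type":"number"},"ry":{"type":"number"},"rz":{"type":"number"},"dx":{"type":"number"},"dy":{"type":"number"},"dz":{"type":"number"},"hand":{"type":"number"}}}},"squeeze":{"type":"number"}},"required":["plan"]}

```bash
mkdir -p pics; cat > h.py <<'E'
from workcell import *
import numpy as np, cv2
from scipy.spatial.transform import Rotation as Ro
def rot(s):
    q=s["ee_rot"]; return Ro.from_quat([q[1],q[2],q[3],q[0]])
def pts(c,mask):
    v,u=np.nonzero(mask&(c["depth"]>0)); z=c["depth"][v,u]
    P=np.c_[(u-c["cx"])/c["fx"]*z,(v-c["cy"])/c["fy"]*z,z]
    return (P-c["t"])@c["R"]
def tool(s,target): # world shift to tool units
    return rot(s).inv().apply(np.array(target)-s["tool_pos"])/0.04
E
python3 - <<'E'
from h import *
ims=[]
for n in ("scene","top"):
    c=capture(n); ims.append(c["img"]); print(n,c["fx"],c["cx"],c["cy"],np.round(-c["R"].T@c["t"],3))
    for t in ("stand","drift_hole","pin_hole","drift_handle","pin_head","block","punch","jar","screwdriver"):
        print(n,t,[(np.round(d["location"],3).tolist(),round(d["conf"],2)) for d in mark_of(t,n)[:3]])
s=read_state(); print(s); print(rot(s).as_matrix().round(3))
cv2.imwrite("pics/a.png",cv2.resize(np.vstack(ims)[:,:,::-1],(450,675)) [:600] if 0 else np.hstack([cv2.resize(i,(400,300)) for i in ims])[:,:,::-1])
E
```

```text
scene 363.35069000037595 255.3178623163259 195.1454693095355 [0.881 0.466 0.611]
scene stand [([0.516, 0.237, 0.0], 0.66), ([0.594, -0.156, 0.006], 0.61)]
scene drift_hole [([0.644, -0.177, 0.086], 0.66)]
scene pin_hole [([0.556, -0.145, 0.082], 0.58)]
scene drift_handle [([0.673, 0.258, 0.096], 0.91), ([0.575, 0.257, 0.114], 0.63)]
scene pin_head [([0.459, 0.219, 0.102], 0.78)]
scene block [([0.515, 0.239, -0.0], 0.91)]
scene punch [([0.516, 0.233, 0.02], 0.81), ([0.571, 0.255, 0.082], 0.62)]
scene jar [([0.77, 0.027, -0.003], 0.84)]
scene screwdriver [([0.372, 0.019, 0.001], 0.65), ([0.571, 0.258, 0.082], 0.34)]
top 417.26685140621856 255.97264772181825 194.835240340467 [0.509 0.042 0.878]
top stand [([0.592, -0.157, -0.0], 0.68)]
top drift_hole [([0.657, -0.18, 0.086], 0.68)]
top pin_hole [([0.553, -0.15, 0.086], 0.64), ([0.458, 0.224, 0.08], 0.27)]
top drift_handle [([0.659, 0.153, 0.015], 0.97), ([0.573, 0.256, 0.11], 0.61)]
top pin_head [([0.462, 0.222, 0.098], 0.67), ([0.645, -0.178, 0.086], 0.59), ([0.46, 0.224, 0.083], 0.49)]
top block [([0.513, 0.24, -0.002], 0.83)]
top pun
[... 293 characters left out ...]
2, -0.21028629]), 'joint_vel': array([-2.37705145e-03, -2.17680635e-03,  1.15481740e-03,  1.74771173e-03,
        1.44668622e-03,  1.41939056e-03, -3.01106281e-05]), 'effort': array([-5.39693474e-06, -5.69379437e+01, -5.81080511e+00, -2.81350136e+01,
        1.26404504e-02,  1.63129997e-03, -1.21848635e-05]), 'tool_pos': array([0.15374845, 0.63156448, 0.23134124]), 'ee_rot': array([7.65474692e-06, 1.19113659e-01, 9.92880625e-01, 3.07748275e-05]), 'ft_force': array([ 0.67649695, -0.1792737 ,  0.07030792]), 'ft_torque': array([-0.02031249,  0.00584541,  0.00842119]), 'finger_force': 0.0, 'finger_gap': 0.08518177420912029}
[[-0.972  0.237  0.   ]
 [ 0.237  0.972  0.   ]
 [-0.     0.    -1.   ]]
```

View pics/a.png

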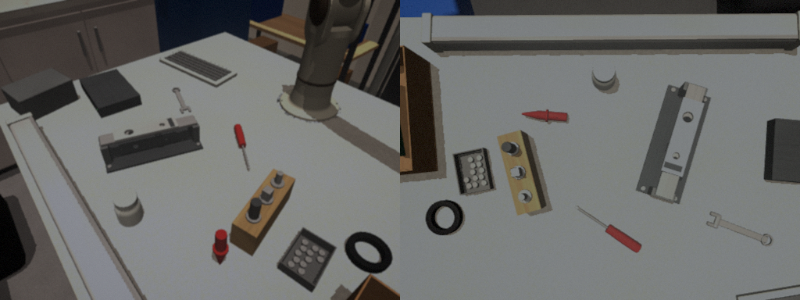

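The pictures show the block with the dark-handled drift at one end (about 255,208 in the left view), the square punch in the middle and the pin at the other end. The red look-alike lies on the bench near (222,243). I'm moving above the drift.

>>> arm_command([
  {"dx": -0.83, "dy": -0.44, "hand": 0},
  {"dx": -1.65, "dy": -0.89, "hand": 0},
  {"dx": -2.48, "dy": -1.33, "hand": 0},
  {"dx": -3.3, "dy": -1.77, "hand": 0},
  {"dx": -4.13, "dy": -2.22, "hand": 0},
])

```text
validation failed for argument at $.pl...
```

>>> arm_command([
  {"dx": -0.83, "dy": -0.44, "hand": 0},
  {"dx": -1.65, "dy": -0.89, "hand": 0},
  {"dx": -2.48, "dy": -1.33, "hand": 0},
  {"dx": -3.3, "dy": -1.77, "hand": 0},
  {"dx": -4.13, "dy": -2.22, "hand": 0},
])

```text
validation failed for argument at $.pl...
```

>>> arm_command([
  {"dx": -0.83, "dy": -0.44, "rz": -1.2, "hand": 0},
  {"dx": -1.65, "dy": -0.89, "rz": -2.4, "hand": 0},
  {"dx": -2.48, "dy": -1.33, "rz": -3.6, "hand": 0},
  {"dx": -3.3, "dy": -1.77, "rz": -4.8, "hand": 0},
  {"dx": -4.13, "dy": -2.22, "rz": -6.1, "hand": 0},
])

```text
validation failed for argument at $.pl...
```

>>> arm_command([
  {"dx": -0.83, "dy": -0.44, "dz": 0, "rx": 0, "ry": 0, "rz": 0, "hand": 0},
  {"dx": -1.65, "dy": -0.89, "dz": 0, "rx": 0, "ry": 0, "rz": 0, "hand": 0},
  {"dx": -2.48, "dy": -1.33, "dz": 0, "rx": 0, "ry": 0, "rz": 0, "hand": 0},
  {"dx": -3.3, "dy": -1.77, "dz": 0, "rx": 0, "ry": 0, "rz": 0, "hand": 0},
  {"dx": -4.13, "dy": -2.22, "dz": 0, "rx": 0, "ry": 0, "rz": 0, "hand": 0},
], squeeze=60)

```text
clock: 1.42
tool_pos: [0.2942, 0.505, 0.2315]
ee_rot: [0.0, 0.119, 0.993, 0.0]
ft_force: [0.6, 0.3, 0.3]
finger_gap: 0.0855
finger_force: 0.0
```

>>> arm_command([
  {"dx": -0.83, "dy": -0.44, "dz": 0, "rx": 0, "ry": 0, "rz": 0, "hand": 0},
  {"dx": -1.65, "dy": -0.89, "dz": 0, "rx": 0, "ry": 0, "rz": 0, "hand": 0},
  {"dx": -2.48, "dy": -1.33, "dz": 0, "rx": 0, "ry": 0, "rz": 0, "hand": 0},
  {"dx": -3.3, "dy": -1.77, "dz": 0, "rx": 0, "ry": 0, "rz": 0, "hand": 0},
  {"dx": -4.13, "dy": -2.22, "dz": 0, "rx": 0, "ry": 0, "rz": 0, "hand": 0},
])

```text
clock: 1.83
tool_pos: [0.4339, 0.3796, 0.2316]
ee_rot: [0.0, 0.119, 0.993, 0.0]
ft_force: [0.9, 1.0, -0.5]
finger_gap: 0.0853
finger_force: 0.0
```

>>> arm_command([
  {"dx": -0.83, "dy": -0.44, "dz": 0, "rx": 0, "ry": 0, "rz": -1.2, "hand": 0},
  {"dx": -1.65, "dy": -0.89, "dz": 0, "rx": 0, "ry": 0, "rz": -2.4, "hand": 0},
  {"dx": -2.48, "dy": -1.33, "dz": 0, "rx": 0, "ry": 0, "rz": -3.6, "hand": 0},
  {"dx": -3.3, "dy": -1.77, "dz": 0, "rx": 0, "ry": 0, "rz": -4.8, "hand": 0},
  {"dx": -4.13, "dy": -2.22, "dz": 0, "rx": 0, "ry": 0, "rz": -6.1, "hand": 0},
])

```text
clock: 2.25
tool_pos: [0.5734, 0.2542, 0.2315]
ee_rot: [0.0, -0.149, 0.989, 0.0]
ft_force: [1.3, 1.1, -0.4]
finger_gap: 0.085
finger_force: 0.0
```

```bash
python3 - <<'E'
from h import *
s=read_state(); print(s["tool_pos"],s["q"].round(2)); print(rot(s).as_matrix().round(3))
c=capture("wrist"); print(c["fx"],c["cx"],c["cy"],np.round(-c["R"].T@c["t"],3),c["R"].round(2).tolist())
for t in ("drift_handle","drift_collar","pin_head","block","punch"):
    print(t,[(np.round(d["location"],4).tolist(),round(d["conf"],2)) for d in mark_of(t,"wrist")[:3]])
cv2.imwrite("pics/b.png",c["img"][:,:,::-1])
# top camera: handle top from depth within silhouette
c=capture("top")
E
```

```text
[0.57343013 0.25424789 0.2315365 ] [-0.2   0.45 -0.35  1.61  0.17  1.11  1.28]
[[-0.956 -0.294  0.   ]
 [-0.294  0.956  0.   ]
 [-0.     0.    -1.   ]]
297.3186396354542 256.21531580146217 187.48428798102836 [0.507 0.234 0.373] [[-0.3, 0.96, -0.0], [0.92, 0.28, 0.28], [0.26, 0.08, -0.96]]
drift_handle [([0.6661, 0.153, 0.014], 0.63), ([0.5763, 0.2534, 0.1119], 0.56), ([0.4569, 0.2233, 0.0793], 0.31)]
drift_collar [([0.5697, 0.2533, 0.0808], 0.9), ([0.6648, 0.1866, 0.0175], 0.61)]
pin_head [([0.4568, 0.2244, 0.1016], 0.64)]
block [([0.5177, 0.236, -0.0014], 0.92)]
punch [([0.5166, 0.2374, 0.0291], 0.59)]
```

View pics/b.png

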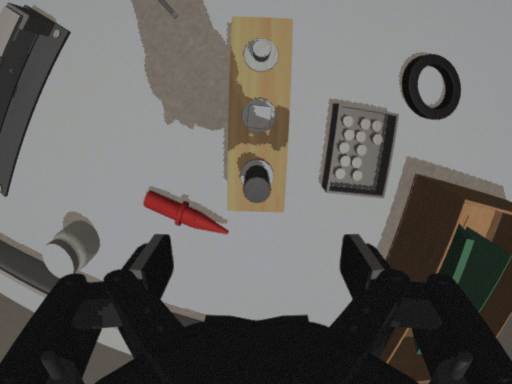

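The wrist view shows the drift at (257,180) in line with the gripper, with the punch at (259,115) and the pin at (261,52). I'm going down to grasp.

>>> arm_command([
  {"dx": 0, "dy": 0, "dz": 0.7, "rx": 0, "ry": 0, "rz": 0, "hand": 0},
  {"dx": 0, "dy": 0, "dz": 1.4, "rx": 0, "ry": 0, "rz": 0, "hand": 0},
  {"dx": 0, "dy": 0, "dz": 2.1, "rx": 0, "ry": 0, "rz": 0, "hand": 0},
  {"dx": 0, "dy": 0, "dz": 2.8, "rx": 0, "ry": 0, "rz": 0, "hand": 0},
  {"dx": 0, "dy": 0, "dz": 3.42, "rx": 0, "ry": 0, "rz": 0, "hand": 0},
])

```text
clock: 3.02
tool_pos: [0.5706, 0.2573, 0.0932]
ee_rot: [-0.0, -0.148, 0.989, 0.0]
ft_force: [0.2, 0.5, 0.7]
finger_gap: 0.086
finger_force: 0.0
```

>>> arm_command([
  {"dx": 0, "dy": 0, "dz": 0, "rx": 0, "ry": 0, "rz": 0, "hand": 100},
  {"dx": 0, "dy": 0, "dz": 0, "rx": 0, "ry": 0, "rz": 0, "hand": 200},
  {"dx": 0, "dy": 0, "dz": 0, "rx": 0, "ry": 0, "rz": 0, "hand": 255},
  {"dx": 0, "dy": 0, "dz": 0, "rx": 0, "ry": 0, "rz": 0, "hand": 255},
  {"dx": 0, "dy": 0, "dz": 0, "rx": 0, "ry": 0, "rz": 0, "hand": 255},
], squeeze=100)

```text
clock: 3.43
tool_pos: [0.5736, 0.2563, 0.0968]
ee_rot: [0.002, -0.146, 0.989, 0.0]
ft_force: [2.1, -4.2, 3.2]
finger_gap: 0.0257
finger_force: 2.3
```

>>> arm_command([
  {"dx": 0, "dy": 0, "dz": 0, "rx": 0, "ry": 0, "rz": 0, "hand": 255},
  {"dx": 0, "dy": 0, "dz": 0, "rx": 0, "ry": 0, "rz": 0, "hand": 255},
  {"dx": 0, "dy": 0, "dz": 0, "rx": 0, "ry": 0, "rz": 0, "hand": 255},
  {"dx": 0, "dy": 0, "dz": 0, "rx": 0, "ry": 0, "rz": 0, "hand": 255},
  {"dx": 0, "dy": 0, "dz": 0, "rx": 0, "ry": 0, "rz": 0, "hand": 255},
])

```text
clock: 3.85
tool_pos: [0.5738, 0.2559, 0.097]
ee_rot: [0.002, -0.146, 0.989, 0.0]
ft_force: [-1.1, -0.9, 5.1]
finger_gap: 0.0219
finger_force: 97.5
```

>>> arm_command([
  {"dx": 0, "dy": 0, "dz": -0.4, "rx": 0, "ry": 0, "rz": 0, "hand": 255},
  {"dx": 0, "dy": 0, "dz": -1.2, "rx": 0, "ry": 0, "rz": 0, "hand": 255},
  {"dx": 0, "dy": 0, "dz": -2.1, "rx": 0, "ry": 0, "rz": 0, "hand": 255},
  {"dx": 0, "dy": 0, "dz": -3.0, "rx": 0, "ry": 0, "rz": 0, "hand": 255},
  {"dx": 0, "dy": 0, "dz": -3.6, "rx": 0, "ry": 0, "rz": 0, "hand": 255},
])

```text
clock: 4.27
tool_pos: [0.5732, 0.2561, 0.2429]
ee_rot: [0.002, -0.146, 0.989, 0.001]
ft_force: [1.2, 1.2, -2.8]
finger_gap: 0.022
finger_force: 98.5
```

```bash
python3 - <<'E'
from h import *
s=read_state(); print(s["clock"],s["tool_pos"],s["finger_gap"],s["ft_force"]); print(rot(s).as_matrix().round(3))
for n in ("scene","top"):
  c=capture(n)
  for t in ("drift_handle","drift_collar","drift_tip","drift_hole","pin_hole","stand","bracket"):
    print(n,t,[(np.round(d["location"],4).tolist(),round(d["conf"],2)) for d in mark_of(t,n)[:3]])
  if n=="scene": sc=c["img"]
  else:
    u,v=330,120; np.save("top.npy",c["img"]); tp=c["img"][90:270,300:460]
cv2.imwrite("pics/c.png",np.hstack([cv2.resize(sc[60:360,100:400],(400,400)),cv2.resize(tp,(400,400))])[:,:,::-1])
E
```

```text
4.2667 [0.57322568 0.25612186 0.24293051] 0.021963688428265057 [ 1.23299708  1.18772668 -2.81706307]
[[-0.957 -0.289  0.004]
 [-0.289  0.957  0.002]
 [-0.004  0.001 -1.   ]]
scene drift_handle [([0.5561, -0.1453, 0.0854], 0.72), ([0.6648, 0.1512, 0.0195], 0.62), ([0.5726, 0.2579, 0.2603], 0.6)]
scene drift_collar [([0.6621, 0.1826, 0.0135], 0.9), ([0.5706, 0.2547, 0.2296], 0.76)]
scene drift_tip [([0.6717, 0.2506, 0.0266], 0.78), ([0.5718, 0.2559, 0.1628], 0.7), ([0.7677, 0.027, -0.0015], 0.25)]
scene drift_hole [([0.6457, -0.1742, 0.0842], 0.95)]
scene pin_hole [([0.5597, -0.146, 0.0847], 0.86), ([0.3681, 0.0209, -0.0014], 0.47)]
scene stand [([0.5952, -0.1565, 0.002], 0.58)]
scene bracket [([0.6449, -0.177, 0.0853], 0.93)]
top drift_handle [([0.6645, 0.152, 0.0144], 0.59), ([0.5705, 0.2559, 0.2486], 0.54)]
top drift_collar [([0.6692, 0.1843, 0.0192], 0.8), ([0.5718, 0.2559, 0.2167], 0.59)]
top drift_tip [([0.6731, 0.2447, 0.0264], 0.7), ([0.5723, 0.254, 0.1575], 0.5)]
top drift_hole [([0.6524, -0.1777, 0.088], 0.96)]
top pin_hole [([0.5532, -0.1459, 0.0882], 0.71), ([0.648, -0.1771, 0.0853], 0.59)]
top stand [([0.5911, -0.1568, 0.0002], 0.8), ([0.5192, 0.2386, 0.0222], 0.23), ([0.5718, 0.2507, 0.1587], 0.19)]
top bracket [([0.6438, -0.1777, 0.09], 0.69)]
```

View pics/c.png

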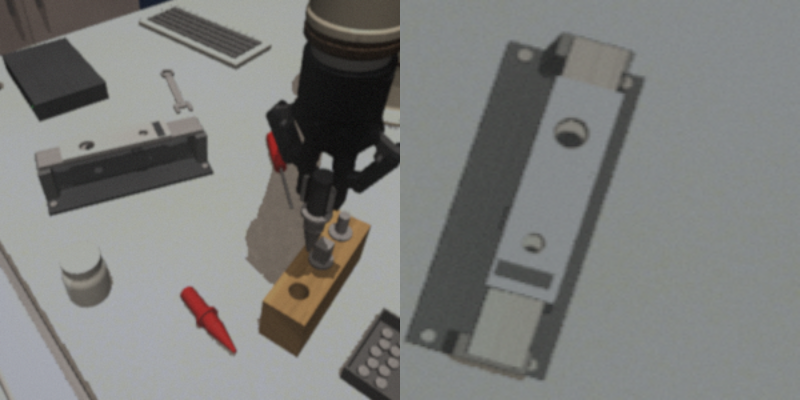

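The drift is held. The bracket hole shows at about (571,132) in the right-hand crop, with a crescent visible inside it. I'm moving beside the jig for a close look.

>>> arm_command([
  {"dx": 0.14, "dy": -0.94, "dz": 0, "rx": 0, "ry": 0, "rz": 0, "hand": 255},
  {"dx": 0.27, "dy": -1.88, "dz": 0, "rx": 0, "ry": 0, "rz": 0, "hand": 255},
  {"dx": 0.41, "dy": -2.82, "dz": 0, "rx": 0, "ry": 0, "rz": 0, "hand": 255},
  {"dx": 0.54, "dy": -3.76, "dz": 0, "rx": 0, "ry": 0, "rz": 0, "hand": 255},
  {"dx": 0.68, "dy": -4.7, "dz": 0, "rx": 0, "ry": 0, "rz": 0, "hand": 255},
])

```text
clock: 5.48
tool_pos: [0.6008, 0.066, 0.2387]
ee_rot: [0.0, -0.146, 0.989, -0.0]
ft_force: [0.8, 0.3, -3.5]
finger_gap: 0.0221
finger_force: 98.9
```

>>> arm_command([
  {"dx": 0.14, "dy": -0.94, "dz": 0, "rx": 0, "ry": 0, "rz": 0, "hand": 255},
  {"dx": 0.27, "dy": -1.88, "dz": 0, "rx": 0, "ry": 0, "rz": 0, "hand": 255},
  {"dx": 0.41, "dy": -2.82, "dz": 0, "rx": 0, "ry": 0, "rz": 0, "hand": 255},
  {"dx": 0.54, "dy": -3.76, "dz": 0, "rx": 0, "ry": 0, "rz": 0, "hand": 255},
  {"dx": 0.68, "dy": -4.7, "dz": 0, "rx": 0, "ry": 0, "rz": 0, "hand": 255},
])

```text
clock: 5.9
tool_pos: [0.6291, -0.1219, 0.2387]
ee_rot: [0.0, -0.146, 0.989, -0.0]
ft_force: [0.8, -0.2, -2.9]
finger_gap: 0.022
finger_force: 98.9
```

```bash
python3 - <<'E'
from h import *
s=read_state(); print(s["clock"],s["tool_pos"])
c=capture("wrist"); np.savez("w1.npz",**c)
for t in ("drift_hole","pin_hole","drift_tip","drift_collar","stand"):
    print(t,[(np.round(d["location"],4).tolist(),round(d["conf"],2)) for d in mark_of(t,"wrist")[:3]])
cv2.imwrite("pics/d.png",c["img"][:,:,::-1])
E
```

```text
5.9 [ 0.62913561 -0.12194907  0.23873925]
drift_hole [([0.6486, -0.179, 0.0895], 0.95), ([0.373, 0.0248, 0.0], 0.22)]
pin_hole [([0.5521, -0.1487, 0.0848], 0.55)]
drift_tip [([0.6327, -0.1249, 0.1567], 0.68), ([0.6729, 0.2492, 0.0236], 0.63)]
drift_collar [([0.6655, 0.1847, 0.0177], 0.84), ([0.626, -0.1201, 0.2208], 0.77)]
stand [([0.5901, -0.1613, 0.0001], 0.59)]
```

View pics/d.png

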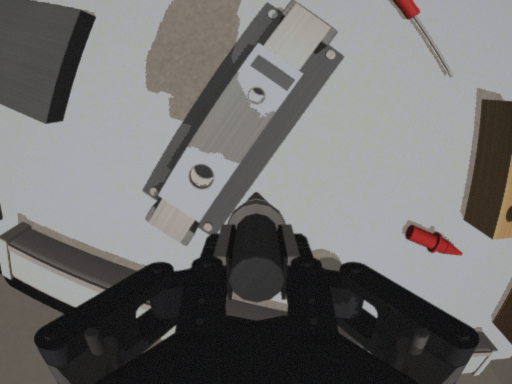

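The hole shows at (202,176), dark on its upper right where the rail hole overlaps it. The drift tip is at (257,196). I'll rectify the hole region.

```bash
cat >> h.py <<'E'
def rect(c,o,yaw,z,half=0.045,res=0.00025,fish=True):
    n=int(2*half/res); a=(np.arange(n)-n/2)*res
    X,Y=np.meshgrid(a,-a); e=np.array([np.cos(yaw),np.sin(yaw)]); f=np.array([-e[1],e[0]])
    W=np.stack([o[0]+X*e[0]+Y*f[0],o[1]+X*e[1]+Y*f[1],0*X+z],-1)
    C=W@c["R"].T+c["t"]
    if fish:
        r=np.hypot(C[...,0],C[...,1]); th=np.arctan2(r,C[...,2]); k=th/np.maximum(r,1e-9)
        u=c["cx"]+c["fx"]*k*C[...,0]; v=c["cy"]+c["fy"]*k*C[...,1]
    else:
        u=c["cx"]+c["fx"]*C[...,0]/C[...,2]; v=c["cy"]+c["fy"]*C[...,1]/C[...,2]
    return cv2.remap(c["img"],u.astype(np.float32),v.astype(np.float32),cv2.INTER_CUBIC)
E
python3 - <<'E'
from h import *
yaw=np.arctan2(0.0305,-0.096); print(np.degrees(yaw))
w=dict(np.load("w1.npz")); t=capture("top")
o=(0.6486,-0.178)
ims=[]
for c,f in ((w,True),(t,False)):
    im=rect(c,o,yaw,0.086,half=0.025,res=0.000125,fish=f)
    im=np.ascontiguousarray(im)
    for k in range(0,400,40): im[k,:]//=2; im[:,k]//=2
    im[200,:]=[255,0,0]; im[:,200]=[255,0,0]
    ims.append(im)
cv2.imwrite("pics/e.png",cv2.convertScaleAbs(np.hstack(ims)[:,:,::-1],alpha=1.3))
E
```

```text
162.37451382607355
```

View pics/e.png

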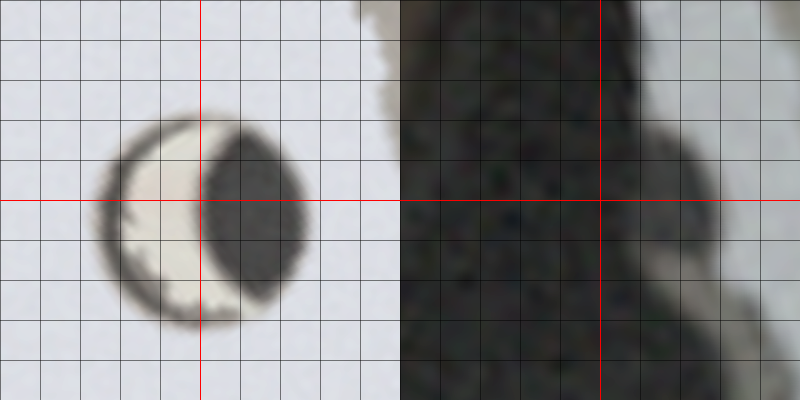

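The left view shows the bracket hole centred about (202,219) and the rail hole's dark lens running from x=200 to 307. That puts the rail hole 10 mm towards +x and about 1.6 mm aside. Next I'll locate the tip relative to the TCP.

```bash
python3 - <<'E'
from h import *
w=dict(np.load("w1.npz")); s=read_state()
print(s["clock"],s["tool_pos"],rot(s).as_matrix().round(3).tolist())
g=w["img"].sum(2)
cam=-w["R"].T@w["t"]; print(cam)
print(g[188:204,250:266])
for u,v in ((257,195),(257,199)):
    a=np.array([u-w["cx"],v-w["cy"]]); r=np.hypot(*a); th=r/w["fx"]
    d=w["R"].T@np.array([*(a/r*np.sin(th)),np.cos(th)])
    P=cam+d*(0.1587-cam[2])/d[2]; print(u,v,P,P-s["tool_pos"])
tgt=np.array([0.6441,-0.1749]); 
E
```

```text
6.25 [ 0.62906378 -0.11793593  0.23847348] [[-0.956, -0.292, -0.0], [-0.292, 0.956, 0.001], [-0.0, 0.001, -1.0]]
[ 0.56297336 -0.14178018  0.38005081]
[[490 511 509 510 507 514 511 515 510 514 510 509 514 512 512 512]
 [510 508 507 513 506 510 515 519 519 515 509 512 513 514 517 513]
 [510 510 510 512 510 518 520 516 514 512 504 509 508 509 515 514]
 [513 511 514 506 503 492 489 501 504 516 514 510 512 507 511 511]
 [512 511 506 477 381 275 256 332 437 491 509 510 510 509 515 515]
 [510 505 469 364 209 150 137 171 262 389 491 506 507 507 510 506]
 [506 473 364 210 137 129 129 144 148 250 393 487 503 507 510 507]
 [471 365 205 144 140 134 131 132 132 152 247 387 490 510 509 509]
 [362 208 143 133 134 129 137 133 131 129 148 251 388 493 514 509]
 [207 137 124 131 136 142 136 137 131 131 136 162 246 395 496 512]
 [137 127 147 149 170 178 181 179 159 151 142 137 159 248 390 494]
 [165 179 206 231 249 243 239 249 252 232 199 176 163 180 256 392]
 [256 250 217 203 168 154 166 166 178 196 219 244 255 239 228 274]
 [174 165 165 157 155 155 163 157 158 153 161 159 169 185 203 231]
 [155 152 162 161 153 165 159 164 153 156 147 154 154 161 162 168]
 [165 168 172 183 188 195 192 191 177 166 154 165 154 158 151 153]]
257 195 [ 0.62971171 -0.12101348  0.1587    ] [ 0.00064793 -0.00307754 -0.07977348]
257 199 [ 0.63285794 -0.12005481  0.1587    ] [ 0.00379416 -0.00211888 -0.07977348]
```

>>> arm_command([
  {"dx": 0.02, "dy": -0.6, "dz": 0, "rx": 0, "ry": 0, "rz": 0, "hand": 255},
  {"dx": 0.04, "dy": -1.1, "dz": 0, "rx": 0, "ry": 0, "rz": 0, "hand": 255},
  {"dx": 0.06, "dy": -1.47, "dz": 0.3, "rx": 0, "ry": 0, "rz": 0, "hand": 255},
  {"dx": 0.06, "dy": -1.47, "dz": 0.8, "rx": 0, "ry": 0, "rz": 0, "hand": 255},
  {"dx": 0.06, "dy": -1.47, "dz": 1.3, "rx": 0, "ry": 0, "rz": 0, "hand": 255},
])

```text
clock: 6.67
tool_pos: [0.6442, -0.1778, 0.1858]
ee_rot: [0.001, -0.146, 0.989, -0.0]
ft_force: [0.7, 0.5, -3.8]
finger_gap: 0.0222
finger_force: 99.2
```

>>> arm_command([
  {"dx": 0, "dy": 0, "dz": 0, "rx": 0, "ry": 0, "rz": 0, "hand": 255},
  {"dx": 0, "dy": 0, "dz": 0, "rx": 0, "ry": 0, "rz": 0, "hand": 255},
  {"dx": 0, "dy": 0, "dz": 0, "rx": 0, "ry": 0, "rz": 0, "hand": 255},
  {"dx": 0, "dy": 0, "dz": 0, "rx": 0, "ry": 0, "rz": 0, "hand": 255},
  {"dx": 0, "dy": 0, "dz": 0, "rx": 0, "ry": 0, "rz": 0, "hand": 255},
])

```text
clock: 7.08
tool_pos: [0.6448, -0.1769, 0.1881]
ee_rot: [0.001, -0.146, 0.989, -0.0]
ft_force: [-0.5, -0.3, -2.6]
finger_gap: 0.0219
finger_force: 99.2
```

```bash
python3 - <<'E'
from h import *
s=read_state(); print(s["clock"],s["tool_pos"],s["ft_force"],rot(s).as_matrix().round(3).tolist())
c=capture("wrist"); np.savez("w2.npz",**c)
t=("drift_tip","drift_hole")
for n in t: print(n,[(np.round(d["location"],4).tolist(),round(d["conf"],2)) for d in mark_of(n,"wrist")[:2]])
cv2.imwrite("pics/f.png",cv2.resize(c["img"][110:240,170:340],(680,520),interpolation=cv2.INTER_CUBIC)[:,:,::-1])
E
```

```text
7.0833 [ 0.6447521  -0.17692149  0.18811112] [-0.47774927 -0.30196888 -2.57996212] [[-0.957, -0.29, 0.003], [-0.29, 0.957, -0.001], [-0.002, -0.001, -1.0]]
drift_tip [([0.6712, 0.2506, 0.022], 0.92), ([0.6451, -0.1798, 0.1097], 0.67)]
drift_hole [([0.6508, -0.1794, 0.0876], 0.59)]
```

View pics/f.png

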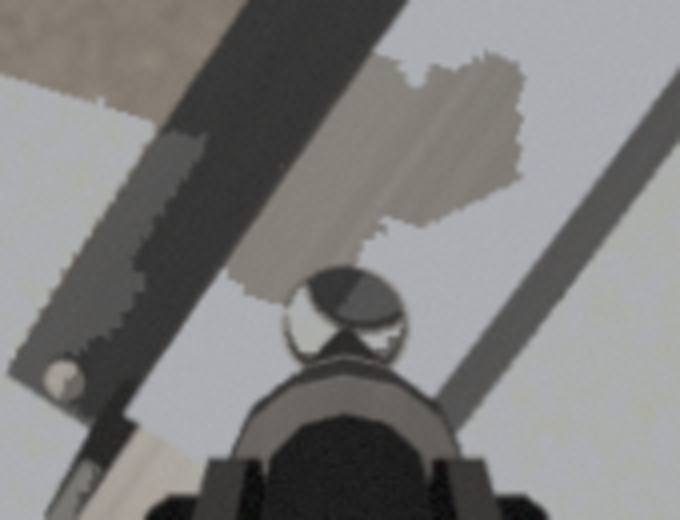

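The tip's apex is at (346,332) in the crop, and the hole ring is centred at about (345,322).

```bash
cat >> h.py <<'E'
def ray(w,u,v,z):
    cam=-w["R"].T@w["t"]; a=np.array([u-w["cx"],v-w["cy"]]); r=np.hypot(*a); th=r/w["fx"]
    d=w["R"].T@np.array([*(a/r*np.sin(th)),np.cos(th)]); return cam+d*(z-cam[2])/d[2]
E
python3 - <<'E'
from h import *
w=dict(np.load("w2.npz"))
for n,u,v,z in (("left",283,322,.086),("right",408,322,.086),("top",345,265,.086),("tipapex",346,330,.108),("tipctr",346,340,.108),("lensleft",308,285,.078),("lensright",405,318,.078),("lensbot",345,312,.078)):
    print(n,ray(w,170+u/4,110+v/4,z).round(4)[:2])
print(-w["R"].T@w["t"])
E
```

```text
left [ 0.6524 -0.1884]
right [ 0.6446 -0.1628]
top [ 0.6366 -0.1793]
tipapex [ 0.6437 -0.1769]
tipctr [ 0.6457 -0.1763]
lensleft [ 0.6451 -0.1852]
lensright [ 0.6461 -0.1626]
lensbot [ 0.6487 -0.1757]
[ 0.57833477 -0.19664148  0.32929857]
```

>>> arm_command([
  {"dx": 0, "dy": 0.05, "dz": 0, "rx": 0, "ry": 0, "rz": 0, "hand": 255},
  {"dx": 0, "dy": 0.05, "dz": 0.2, "rx": 0, "ry": 0, "rz": 0, "hand": 255},
  {"dx": 0, "dy": 0.05, "dz": 0.4, "rx": 0, "ry": 0, "rz": 0, "hand": 255},
  {"dx": 0, "dy": 0.05, "dz": 0.6, "rx": 0, "ry": 0, "rz": 0, "hand": 255},
  {"dx": 0, "dy": 0.05, "dz": 0.75, "rx": 0, "ry": 0, "rz": 0, "hand": 255},
])

```text
clock: 7.65
tool_pos: [0.6422, -0.1751, 0.1546]
ee_rot: [-0.001, -0.146, 0.989, 0.0]
ft_force: [0.0, -0.4, -2.9]
finger_gap: 0.022
finger_force: 99.2
```

>>> arm_command([
  {"dx": 0, "dy": 0, "dz": 0, "rx": 0, "ry": 0, "rz": 0, "hand": 255},
  {"dx": 0, "dy": 0, "dz": 0, "rx": 0, "ry": 0, "rz": 0, "hand": 255},
  {"dx": 0, "dy": 0, "dz": 0, "rx": 0, "ry": 0, "rz": 0, "hand": 255},
  {"dx": 0, "dy": 0, "dz": 0, "rx": 0, "ry": 0, "rz": 0, "hand": 255},
  {"dx": 0, "dy": 0, "dz": 0, "rx": 0, "ry": 0, "rz": 0, "hand": 255},
])

```text
clock: 8.07
tool_pos: [0.6435, -0.1753, 0.157]
ee_rot: [0.0, -0.146, 0.989, -0.0]
ft_force: [1.5, 0.1, -3.0]
finger_gap: 0.022
finger_force: 99.2
```

>>> arm_command([
  {"dx": 0, "dy": 0, "dz": 0.08, "rx": 0, "ry": 0, "rz": 0, "hand": 255},
  {"dx": 0, "dy": 0, "dz": 0.16, "rx": 0, "ry": 0, "rz": 0, "hand": 255},
  {"dx": 0, "dy": 0, "dz": 0.24, "rx": 0, "ry": 0, "rz": 0, "hand": 255},
  {"dx": 0, "dy": 0, "dz": 0.3, "rx": 0, "ry": 0, "rz": 0, "hand": 255},
  {"dx": 0, "dy": 0, "dz": 0.3, "rx": 0, "ry": 0, "rz": 0, "hand": 255},
])

```text
clock: 8.48
tool_pos: [0.6427, -0.1752, 0.1436]
ee_rot: [-0.0, -0.146, 0.989, 0.0]
ft_force: [0.3, 0.7, -3.6]
finger_gap: 0.0221
finger_force: 99.2
```

>>> arm_command([
  {"dx": 0, "dy": 0, "dz": 0.05, "rx": 0, "ry": 0, "rz": 0, "hand": 255},
  {"dx": 0, "dy": 0, "dz": 0.1, "rx": 0, "ry": 0, "rz": 0, "hand": 255},
  {"dx": 0, "dy": 0, "dz": 0.15, "rx": 0, "ry": 0, "rz": 0, "hand": 255},
  {"dx": 0, "dy": 0, "dz": 0.2, "rx": 0, "ry": 0, "rz": 0, "hand": 255},
  {"dx": 0, "dy": 0, "dz": 0.2, "rx": 0, "ry": 0, "rz": 0, "hand": 255},
])

```text
clock: 8.9
tool_pos: [0.6438, -0.1754, 0.1365]
ee_rot: [0.001, -0.146, 0.989, -0.0]
ft_force: [2.0, 1.1, -2.7]
finger_gap: 0.0221
finger_force: 99.2
```

```bash
python3 - <<'E'
from h import *
s=read_state(); print(s["tool_pos"],s["ft_force"],s["ft_torque"])
e=np.array([-.953,.303]);f=np.array([-.303,-.953]); d=(s["tool_pos"][:2]-[.649,-.1756])*1e3; print(d@e,d@f, s["ft_force"][:2]@e,s["ft_force"][:2]@f)
E
```

```text
[ 0.64376216 -0.17535683  0.13653044] [ 2.02826052  1.09396744 -2.68359147] [-0.07027618 -0.47560958 -0.02131164]
5.065341935385154 1.3553210367503945 -1.601460142196359 -1.6571139030777557
```

>>> arm_command([
  {"dx": 0, "dy": 0, "dz": 0.05, "rx": 0, "ry": 0, "rz": 0, "hand": 255},
  {"dx": 0.01, "dy": 0.007, "dz": 0.1, "rx": 0, "ry": 0, "rz": 0, "hand": 255},
  {"dx": 0.02, "dy": 0.014, "dz": 0.15, "rx": 0, "ry": 0, "rz": 0, "hand": 255},
  {"dx": 0.03, "dy": 0.02, "dz": 0.2, "rx": 0, "ry": 0, "rz": 0, "hand": 255},
  {"dx": 0.03, "dy": 0.02, "dz": 0.2, "rx": 0, "ry": 0, "rz": 0, "hand": 255},
])

```text
clock: 9.32
tool_pos: [0.6443, -0.1752, 0.1323]
ee_rot: [0.003, -0.146, 0.989, -0.001]
ft_force: [-0.5, 0.0, 12.5]
finger_gap: 0.022
finger_force: 101.3
```

```bash
cat > st.py <<'E'
from h import *
s=read_state(); print(s["clock"],s["tool_pos"],s["ft_force"],s["ft_torque"].round(2))
e=np.array([-.953,.303]);f=np.array([-.303,-.953]); d=(s["tool_pos"][:2]-[.649,-.1756])*1e3; print("pos e,f",d@e,d@f,"depth",86-(s["tool_pos"][2]*1e3-80),"F e,f", s["ft_force"][:2]@e,s["ft_force"][:2]@f,"tilt",rot(s).as_matrix()[:,2].round(3))
E
python3 st.py
```

```text
9.3167 [ 0.64434801 -0.17524723  0.13227245] [-0.5087852   0.0281692  12.47974198] [0.02 0.15 0.01]
pos e,f 4.540234904994364 1.0733675183274183 depth 33.727546095488975 F e,f 0.4934075623433466 0.12731666559780955 tilt [ 0.006 -0.002 -1.   ]
```

>>> arm_command([
  {"dx": 0.01, "dy": 0.007, "dz": 0.05, "rx": 0, "ry": 0, "rz": 0, "hand": 255},
  {"dx": 0.02, "dy": 0.014, "dz": 0.1, "rx": 0, "ry": 0, "rz": 0, "hand": 255},
  {"dx": 0.03, "dy": 0.02, "dz": 0.13, "rx": 0, "ry": 0, "rz": 0, "hand": 255},
  {"dx": 0.035, "dy": 0.024, "dz": 0.15, "rx": 0, "ry": 0, "rz": 0, "hand": 255},
  {"dx": 0.035, "dy": 0.024, "dz": 0.15, "rx": 0, "ry": 0, "rz": 0, "hand": 255},
])

```text
clock: 9.73
tool_pos: [0.6438, -0.175, 0.1286]
ee_rot: [0.004, -0.146, 0.989, -0.002]
ft_force: [-1.9, 1.3, 22.7]
finger_gap: 0.0219
finger_force: 102.0
```

```bash
python3 st.py
```

```text
9.7333 [ 0.64377679 -0.17496285  0.12858537] [-1.86303547  1.32920983 22.7027008 ] [0.14 0.8  0.05]
pos e,f 5.17077929837731 0.9754291527481609 depth 37.41462667608624 F e,f 2.178223381081934 -0.7022372227000211 tilt [ 0.008 -0.002 -1.   ]
```

>>> arm_command([
  {"dx": 0.03, "dy": 0.02, "dz": 0, "rx": 0, "ry": 0, "rz": 0, "hand": 255},
  {"dx": 0.06, "dy": 0.042, "dz": 0.02, "rx": 0, "ry": 0, "rz": 0, "hand": 255},
  {"dx": 0.08, "dy": 0.056, "dz": 0.04, "rx": 0, "ry": 0, "rz": 0, "hand": 255},
  {"dx": 0.08, "dy": 0.056, "dz": 0.06, "rx": 0, "ry": 0, "rz": 0, "hand": 255},
  {"dx": 0.08, "dy": 0.056, "dz": 0.08, "rx": 0, "ry": 0, "rz": 0, "hand": 255},
])

```text
clock: 10.15
tool_pos: [0.6424, -0.1746, 0.1259]
ee_rot: [0.006, -0.146, 0.989, -0.003]
ft_force: [2.2, -1.0, 19.8]
finger_gap: 0.0223
finger_force: 101.6
```

```bash
python3 st.py
```

```text
10.15 [ 0.64242918 -0.17458939  0.12588982] [ 2.15417919 -0.99533039 19.82507826] [-0.26 -0.49 -0.01]
pos e,f 6.568209693029707 1.0278453841315003 depth 40.11018426005455 F e,f -2.354517872538528 0.29583356450800224 tilt [ 0.013 -0.004 -1.   ]
```

>>> arm_command([
  {"dx": 0.01, "dy": 0.007, "dz": 0.03, "rx": 0, "ry": 0, "rz": 0, "hand": 255},
  {"dx": 0.02, "dy": 0.014, "dz": 0.06, "rx": 0, "ry": 0, "rz": 0, "hand": 255},
  {"dx": 0.03, "dy": 0.02, "dz": 0.09, "rx": 0, "ry": 0, "rz": 0, "hand": 255},
  {"dx": 0.04, "dy": 0.027, "dz": 0.12, "rx": 0, "ry": 0, "rz": 0, "hand": 255},
  {"dx": 0.04, "dy": 0.027, "dz": 0.14, "rx": 0, "ry": 0, "rz": 0, "hand": 255},
])

```text
clock: 10.57
tool_pos: [0.641, -0.1741, 0.1202]
ee_rot: [0.007, -0.146, 0.989, -0.003]
ft_force: [3.8, -1.9, 12.2]
finger_gap: 0.0217
finger_force: 100.8
```

```bash
python3 st.py
```

```text
10.5667 [ 0.64102062 -0.17413475  0.12021142] [ 3.76786425 -1.87328289 12.18838656] [-0.54 -1.09 -0.08]
pos e,f 8.048320578521368 1.021371583540247 depth 45.78858238956495 F e,f -4.158379348831939 0.6435757274818996 tilt [ 0.014 -0.004 -1.   ]
```

>>> arm_command([
  {"dx": 0, "dy": 0, "dz": 0.04, "rx": 0, "ry": 0, "rz": 0, "hand": 255},
  {"dx": 0.01, "dy": 0.007, "dz": 0.08, "rx": 0, "ry": 0, "rz": 0, "hand": 255},
  {"dx": 0.02, "dy": 0.014, "dz": 0.12, "rx": 0, "ry": 0, "rz": 0, "hand": 255},
  {"dx": 0.03, "dy": 0.02, "dz": 0.15, "rx": 0, "ry": 0, "rz": 0, "hand": 255},
  {"dx": 0.03, "dy": 0.02, "dz": 0.18, "rx": 0, "ry": 0, "rz": 0, "hand": 255},
])

```text
clock: 10.98
tool_pos: [0.6393, -0.1739, 0.112]
ee_rot: [0.006, -0.146, 0.989, -0.003]
ft_force: [4.8, -2.1, 12.3]
finger_gap: 0.0219
finger_force: 100.9
```

```bash
python3 st.py
```

```text
10.9833 [ 0.63934654 -0.17389903  0.11200174] [ 4.75408624 -2.13083009 12.31564099] [-0.54 -1.37  0.04]
pos e,f 9.715139841523447 1.3039731851972312 depth 53.998257247864444 F e,f -5.1762857022816995 0.590192947118515 tilt [ 0.013 -0.004 -1.   ]
```

>>> arm_command([
  {"dx": 0, "dy": 0, "dz": 0.03, "rx": 0, "ry": 0, "rz": 0, "hand": 255},
  {"dx": 0, "dy": 0, "dz": 0.06, "rx": 0, "ry": 0, "rz": 0, "hand": 255},
  {"dx": 0, "dy": 0, "dz": 0.09, "rx": 0, "ry": 0, "rz": 0, "hand": 255},
  {"dx": 0, "dy": 0, "dz": 0.12, "rx": 0, "ry": 0, "rz": 0, "hand": 255},
  {"dx": 0, "dy": 0, "dz": 0.14, "rx": 0, "ry": 0, "rz": 0, "hand": 255},
])

```text
clock: 11.4
tool_pos: [0.6391, -0.174, 0.1057]
ee_rot: [0.006, -0.146, 0.989, -0.003]
ft_force: [5.3, -3.4, 11.5]
finger_gap: 0.022
finger_force: 100.9
```

```bash
python3 st.py
```

```text
11.4 [ 0.63905301 -0.17402781  0.10571743] [ 5.34090012 -3.41418827 11.53037077] [-0.63 -1.37 -0.06]
pos e,f 9.955857525155658 1.5156456059956258 depth 60.28256832221817 F e,f -6.124376860260809 1.6354286826300313 tilt [ 0.013 -0.004 -1.   ]
```

>>> arm_command([
  {"dx": 0, "dy": 0, "dz": 0.02, "rx": 0, "ry": 0, "rz": 0, "hand": 255},
  {"dx": 0, "dy": 0, "dz": 0.04, "rx": 0, "ry": 0, "rz": 0, "hand": 255},
  {"dx": 0, "dy": 0, "dz": 0.06, "rx": 0, "ry": 0, "rz": 0, "hand": 255},
  {"dx": 0, "dy": 0, "dz": 0.07, "rx": 0, "ry": 0, "rz": 0, "hand": 255},
  {"dx": 0, "dy": 0, "dz": 0.08, "rx": 0, "ry": 0, "rz": 0, "hand": 255},
])

```text
clock: 11.82
tool_pos: [0.6392, -0.174, 0.1029]
ee_rot: [0.006, -0.146, 0.989, -0.003]
ft_force: [4.2, -1.9, 14.7]
finger_gap: 0.0221
finger_force: 100.9
```

```bash
python3 st.py
```

```text
11.8167 [ 0.6391611  -0.17404422  0.1028523 ] [ 4.19010258 -1.90567852 14.72443182] [-0.53 -1.06  0.04]
pos e,f 9.847875240513615 1.4985245429299694 depth 63.147703554310255 F e,f -4.570588351832582 0.5465105429260553 tilt [ 0.013 -0.004 -1.   ]
```

>>> arm_command([
  {"dx": 0, "dy": 0, "dz": 0.02, "rx": 0, "ry": 0, "rz": 0, "hand": 255},
  {"dx": 0, "dy": 0, "dz": 0.03, "rx": 0, "ry": 0, "rz": 0, "hand": 255},
  {"dx": 0, "dy": 0, "dz": 0.04, "rx": 0, "ry": 0, "rz": 0, "hand": 255},
  {"dx": 0, "dy": 0, "dz": 0.05, "rx": 0, "ry": 0, "rz": 0, "hand": 255},
  {"dx": 0, "dy": 0, "dz": 0.05, "rx": 0, "ry": 0, "rz": 0, "hand": 255},
])

```text
clock: 12.23
tool_pos: [0.6394, -0.1741, 0.1025]
ee_rot: [0.006, -0.146, 0.989, -0.003]
ft_force: [2.1, -1.5, 21.7]
finger_gap: 0.0223
finger_force: 101.8
```

```bash
python3 st.py
```

```text
12.2333 [ 0.63943501 -0.1740812   0.10251314] [ 2.14742206 -1.49330094 21.73251441] [-0.35 -0.36  0.02]
pos e,f 9.57563236807757 1.4507718132712193 depth 63.4868645614593 F e,f -2.49896340922811 0.7724469072359396 tilt [ 0.013 -0.004 -1.   ]
```

The collar has landed: the force climbs steeply at full depth. I'll ease off and release.

>>> arm_command([
  {"dx": -0.02, "dy": -0.014, "dz": -0.03, "rx": 0, "ry": 0, "rz": 0, "hand": 255},
  {"dx": -0.03, "dy": -0.02, "dz": -0.06, "rx": 0, "ry": 0, "rz": 0, "hand": 255},
  {"dx": -0.03, "dy": -0.02, "dz": -0.08, "rx": 0, "ry": 0, "rz": 0, "hand": 255},
  {"dx": -0.03, "dy": -0.02, "dz": -0.08, "rx": 0, "ry": 0, "rz": 0, "hand": 255},
  {"dx": -0.03, "dy": -0.02, "dz": -0.08, "rx": 0, "ry": 0, "rz": 0, "hand": 255},
])

```text
clock: 12.65
tool_pos: [0.6393, -0.1741, 0.1028]
ee_rot: [0.005, -0.146, 0.989, -0.002]
ft_force: [5.7, -2.0, 8.5]
finger_gap: 0.0221
finger_force: 100.8
```

```bash
python3 st.py
```

```text
12.65 [ 0.63927691 -0.17409105  0.10277091] [ 5.69702393 -2.03920358  8.4720116 ] [-0.52 -1.11 -0.03]
pos e,f 9.723314302180007 1.5080642611455843 depth 63.22908730911354 F e,f -6.047142491491913 0.21716276225025966 tilt [ 0.01  -0.003 -1.   ]
```

>>> arm_command([
  {"dx": 0, "dy": 0, "dz": 0, "rx": 0, "ry": 0, "rz": 0, "hand": 180},
  {"dx": 0, "dy": 0, "dz": 0, "rx": 0, "ry": 0, "rz": 0, "hand": 120},
  {"dx": 0, "dy": 0, "dz": 0, "rx": 0, "ry": 0, "rz": 0, "hand": 60},
  {"dx": 0, "dy": 0, "dz": 0, "rx": 0, "ry": 0, "rz": 0, "hand": 0},
  {"dx": 0, "dy": 0, "dz": 0, "rx": 0, "ry": 0, "rz": 0, "hand": 0},
])

```text
clock: 13.07
tool_pos: [0.6335, -0.172, 0.098]
ee_rot: [-0.001, -0.146, 0.989, 0.001]
ft_force: [-1.3, -0.1, 0.8]
finger_gap: 0.0724
finger_force: 0.0
```

>>> arm_command([
  {"dx": 0, "dy": 0, "dz": -0.3, "rx": 0, "ry": 0, "rz": 0, "hand": 0},
  {"dx": 0, "dy": 0, "dz": -0.9, "rx": 0, "ry": 0, "rz": 0, "hand": 0},
  {"dx": 0, "dy": 0, "dz": -1.7, "rx": 0, "ry": 0, "rz": 0, "hand": 0},
  {"dx": 0, "dy": 0, "dz": -2.6, "rx": 0, "ry": 0, "rz": 0, "hand": 0},
  {"dx": 0, "dy": 0, "dz": -3.0, "rx": 0, "ry": 0, "rz": 0, "hand": 0},
])

```text
clock: 13.48
tool_pos: [0.6366, -0.1726, 0.2247]
ee_rot: [0.003, -0.146, 0.989, -0.001]
ft_force: [0.8, -0.6, 0.7]
finger_gap: 0.0853
finger_force: 0.0
```

```bash
python3 - <<'E'
from h import *
s=read_state(); print(s["clock"],s["tool_pos"]); print(rot(s).as_matrix().round(3))
c=capture("wrist"); np.savez("w3.npz",**c)
for n in ("drift_collar","drift_handle","drift_hole","pin_hole"): print(n,[(np.round(d["location"],4).tolist(),round(d["conf"],2)) for d in mark_of(n,"wrist")[:2]])
cv2.imwrite("pics/g.png",cv2.resize(c["img"][20:240,130:400],(780,600),interpolation=cv2.INTER_CUBIC)[:,:,::-1])
E
```

```text
13.4833 [ 0.63663248 -0.17262378  0.22465084]
[[-0.957 -0.29   0.006]
 [-0.29   0.957 -0.001]
 [-0.005 -0.003 -1.   ]]
drift_collar [([0.638, -0.1721, 0.0883], 0.58)]
drift_handle [([0.6675, 0.1545, 0.0135], 0.86), ([0.6441, -0.1769, 0.1166], 0.57)]
drift_hole []
pin_hole [([0.5468, -0.147, 0.0876], 0.71)]
```

View pics/g.png

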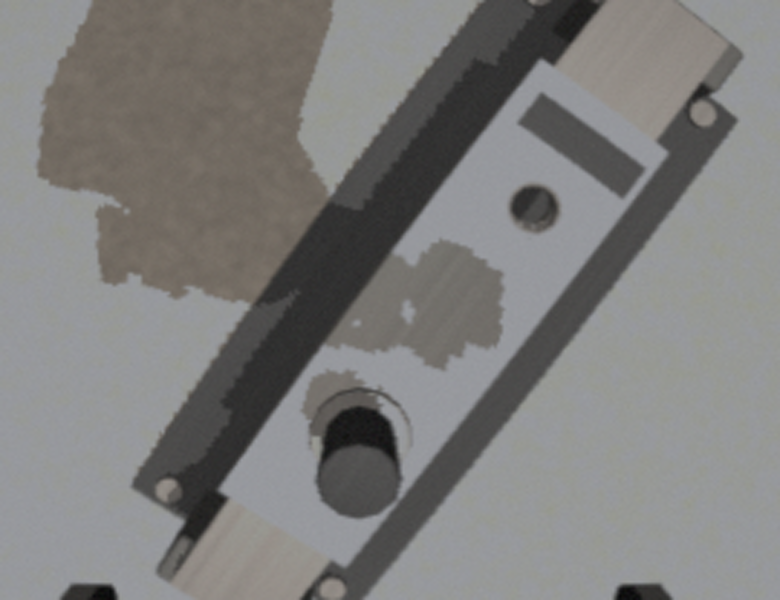

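The drift is seated with its collar down on the bracket (around 360,430), and the pin hole is at (534,208) in the crop, showing clear through. Next I'll fetch the pin.

>>> arm_command([
  {"dx": 0.14, "dy": 0.94, "dz": 0, "rx": 0, "ry": 0, "rz": 0, "hand": 0},
  {"dx": 0.28, "dy": 1.88, "dz": 0, "rx": 0, "ry": 0, "rz": 0, "hand": 0},
  {"dx": 0.42, "dy": 2.82, "dz": 0, "rx": 0, "ry": 0, "rz": 0, "hand": 0},
  {"dx": 0.56, "dy": 3.76, "dz": 0, "rx": 0, "ry": 0, "rz": 0, "hand": 0},
  {"dx": 0.7, "dy": 4.7, "dz": 0, "rx": 0, "ry": 0, "rz": 0, "hand": 0},
])

```text
clock: 14.15
tool_pos: [0.551, 0.0007, 0.2171]
ee_rot: [-0.002, -0.146, 0.989, 0.0]
ft_force: [0.2, 1.2, 1.3]
finger_gap: 0.0855
finger_force: 0.0
```

>>> arm_command([
  {"dx": 0.14, "dy": 0.94, "dz": 0, "rx": 0, "ry": 0, "rz": 0, "hand": 0},
  {"dx": 0.28, "dy": 1.88, "dz": 0, "rx": 0, "ry": 0, "rz": 0, "hand": 0},
  {"dx": 0.42, "dy": 2.82, "dz": 0, "rx": 0, "ry": 0, "rz": 0, "hand": 0},
  {"dx": 0.56, "dy": 3.76, "dz": 0, "rx": 0, "ry": 0, "rz": 0, "hand": 0},
  {"dx": 0.7, "dy": 4.7, "dz": 0, "rx": 0, "ry": 0, "rz": 0, "hand": 0},
])

```text
clock: 14.57
tool_pos: [0.4699, 0.1721, 0.2175]
ee_rot: [-0.002, -0.146, 0.989, -0.0]
ft_force: [0.5, 0.6, 0.2]
finger_gap: 0.0855
finger_force: 0.0
```

>>> arm_command([
  {"dx": 0, "dy": 0.7, "dz": 0, "rx": 0, "ry": 0, "rz": 0, "hand": 0},
  {"dx": 0, "dy": 1.33, "dz": 0, "rx": 0, "ry": 0, "rz": 0, "hand": 0},
  {"dx": 0, "dy": 1.33, "dz": 0.4, "rx": 0, "ry": 0, "rz": 0, "hand": 0},
  {"dx": 0, "dy": 1.33, "dz": 0.8, "rx": 0, "ry": 0, "rz": 0, "hand": 0},
  {"dx": 0, "dy": 1.33, "dz": 0.8, "rx": 0, "ry": 0, "rz": 0, "hand": 0},
])

```text
clock: 14.98
tool_pos: [0.4535, 0.2212, 0.183]
ee_rot: [-0.004, -0.147, 0.989, -0.001]
ft_force: [-0.7, 0.4, -1.2]
finger_gap: 0.0847
finger_force: 0.0
```

```bash
python3 - <<'E'
from h import *
w=dict(np.load("w3.npz"))
print("pinhole",ray(w,130+534*270/780,20+208*220/600,.086), [ray(w,130+u*270/780,20+v*220/600,.086)[:2].round(4) for u,v in ((510,208),(559,208),(534,184),(534,232))])
s=read_state(); print(s["clock"],s["tool_pos"]); print(rot(s).as_matrix().round(3))
c=capture("wrist")
for n in ("pin_head","pin_collar"): print(n,[(np.round(d["location"],4).tolist(),round(d["conf"],2)) for d in mark_of(n,"wrist")[:2]])
for d in silhouettes("pin_head","wrist")[:2]:
    m=d["region"]; v,u=np.nonzero(m); print(d["conf"],u.min(),u.max(),v.min(),v.max(),m.sum())
np.savez("w4.npz",**c)
E
```

```text
pinhole [ 0.54725397 -0.14270332  0.086     ] [array([ 0.5498, -0.1502]), array([ 0.5445, -0.1348]), array([ 0.5393, -0.1453]), array([ 0.5552, -0.1401])]
14.9833 [0.45345202 0.2211957  0.18295628]
[[-0.957 -0.291 -0.007]
 [-0.291  0.957 -0.003]
 [ 0.008 -0.001 -1.   ]]
pin_head [([0.4571, 0.2237, 0.1009], 0.92)]
pin_collar [([0.4572, 0.2261, 0.0796], 0.79)]
0.6 238 277 176 217 1232
```

>>> arm_command([
  {"dx": -0.06, "dy": 0.03, "dz": 0.5, "rx": 0, "ry": 0, "rz": 0, "hand": 0},
  {"dx": -0.06, "dy": 0.03, "dz": 1.1, "rx": 0, "ry": 0, "rz": 0, "hand": 0},
  {"dx": -0.06, "dy": 0.03, "dz": 1.7, "rx": 0, "ry": 0, "rz": 0, "hand": 0},
  {"dx": -0.06, "dy": 0.03, "dz": 2.1, "rx": 0, "ry": 0, "rz": 0, "hand": 0},
  {"dx": -0.06, "dy": 0.03, "dz": 2.3, "rx": 0, "ry": 0, "rz": 0, "hand": 0},
])

```text
clock: 15.6
tool_pos: [0.4582, 0.2231, 0.0935]
ee_rot: [-0.001, -0.146, 0.989, -0.0]
ft_force: [-0.6, 0.2, -0.3]
finger_gap: 0.0856
finger_force: 0.0
```

>>> arm_command([
  {"dx": 0, "dy": 0, "dz": 0, "rx": 0, "ry": 0, "rz": 0, "hand": 0},
  {"dx": 0, "dy": 0, "dz": 0, "rx": 0, "ry": 0, "rz": 0, "hand": 0},
  {"dx": 0, "dy": 0, "dz": 0, "rx": 0, "ry": 0, "rz": 0, "hand": 0},
  {"dx": 0, "dy": 0, "dz": 0, "rx": 0, "ry": 0, "rz": 0, "hand": 0},
  {"dx": 0, "dy": 0, "dz": 0, "rx": 0, "ry": 0, "rz": 0, "hand": 0},
])

```text
clock: 16.02
tool_pos: [0.4596, 0.2243, 0.096]
ee_rot: [0.001, -0.146, 0.989, 0.0]
ft_force: [0.2, 0.6, 0.0]
finger_gap: 0.0851
finger_force: 0.0
```

>>> arm_command([
  {"dx": 0.05, "dy": 0, "dz": 0.12, "rx": 0, "ry": 0, "rz": 0, "hand": 0},
  {"dx": 0.05, "dy": 0, "dz": 0.12, "rx": 0, "ry": 0, "rz": 0, "hand": 100},
  {"dx": 0.05, "dy": 0, "dz": 0.12, "rx": 0, "ry": 0, "rz": 0, "hand": 200},
  {"dx": 0.05, "dy": 0, "dz": 0.12, "rx": 0, "ry": 0, "rz": 0, "hand": 255},
  {"dx": 0.05, "dy": 0, "dz": 0.12, "rx": 0, "ry": 0, "rz": 0, "hand": 255},
], squeeze=50)

```text
clock: 16.43
tool_pos: [0.4568, 0.2234, 0.0901]
ee_rot: [-0.0, -0.146, 0.989, 0.0]
ft_force: [-0.5, -0.2, -0.8]
finger_gap: 0.0388
finger_force: 0.0
```

>>> arm_command([
  {"dx": 0, "dy": 0, "dz": 0, "rx": 0, "ry": 0, "rz": 0, "hand": 255},
  {"dx": 0, "dy": 0, "dz": 0, "rx": 0, "ry": 0, "rz": 0, "hand": 255},
  {"dx": 0, "dy": 0, "dz": 0, "rx": 0, "ry": 0, "rz": 0, "hand": 255},
  {"dx": 0, "dy": 0, "dz": 0, "rx": 0, "ry": 0, "rz": 0, "hand": 255},
  {"dx": 0, "dy": 0, "dz": 0, "rx": 0, "ry": 0, "rz": 0, "hand": 255},
])

```text
clock: 16.85
tool_pos: [0.4569, 0.2235, 0.0903]
ee_rot: [0.0, -0.146, 0.989, 0.0]
ft_force: [-0.7, -0.1, 3.3]
finger_gap: 0.0144
finger_force: 48.7
```

>>> arm_command([
  {"dx": 0, "dy": 0, "dz": -0.3, "rx": 0, "ry": 0, "rz": 0, "hand": 255},
  {"dx": 0, "dy": 0, "dz": -0.9, "rx": 0, "ry": 0, "rz": 0, "hand": 255},
  {"dx": 0, "dy": 0, "dz": -1.6, "rx": 0, "ry": 0, "rz": 0, "hand": 255},
  {"dx": 0, "dy": 0, "dz": -2.3, "rx": 0, "ry": 0, "rz": 0, "hand": 255},
  {"dx": 0, "dy": 0, "dz": -2.8, "rx": 0, "ry": 0, "rz": 0, "hand": 255},
])

```text
clock: 17.27
tool_pos: [0.4572, 0.2239, 0.205]
ee_rot: [0.001, -0.146, 0.989, 0.0]
ft_force: [0.6, -0.5, -1.1]
finger_gap: 0.0144
finger_force: 48.7
```

>>> arm_command([
  {"dx": 0.05, "dy": -0.94, "dz": 0, "rx": 0, "ry": 0, "rz": 0, "hand": 255},
  {"dx": 0.1, "dy": -1.88, "dz": 0, "rx": 0, "ry": 0, "rz": 0, "hand": 255},
  {"dx": 0.15, "dy": -2.82, "dz": 0, "rx": 0, "ry": 0, "rz": 0, "hand": 255},
  {"dx": 0.2, "dy": -3.76, "dz": 0, "rx": 0, "ry": 0, "rz": 0, "hand": 255},
  {"dx": 0.25, "dy": -4.72, "dz": 0, "rx": 0, "ry": 0, "rz": 0, "hand": 255},
])

```text
clock: 17.68
tool_pos: [0.5017, 0.0383, 0.2029]
ee_rot: [0.0, -0.147, 0.989, 0.0]
ft_force: [0.7, 0.1, -2.2]
finger_gap: 0.0144
finger_force: 48.9
```

>>> arm_command([
  {"dx": 0.05, "dy": -0.94, "dz": 0, "rx": 0, "ry": 0, "rz": 0, "hand": 255},
  {"dx": 0.1, "dy": -1.88, "dz": 0, "rx": 0, "ry": 0, "rz": 0, "hand": 255},
  {"dx": 0.15, "dy": -2.82, "dz": 0, "rx": 0, "ry": 0, "rz": 0, "hand": 255},
  {"dx": 0.2, "dy": -3.76, "dz": 0, "rx": 0, "ry": 0, "rz": 0, "hand": 255},
  {"dx": 0.25, "dy": -4.72, "dz": 0, "rx": 0, "ry": 0, "rz": 0, "hand": 255},
])

```text
clock: 18.1
tool_pos: [0.5468, -0.1453, 0.2028]
ee_rot: [0.0, -0.146, 0.989, 0.0]
ft_force: [0.2, 0.5, 0.0]
finger_gap: 0.0145
finger_force: 48.9
```

>>> arm_command([
  {"dx": 0, "dy": 0, "dz": 0.3, "rx": 0, "ry": 0, "rz": 0, "hand": 255},
  {"dx": 0, "dy": 0, "dz": 0.7, "rx": 0, "ry": 0, "rz": 0, "hand": 255},
  {"dx": 0, "dy": 0, "dz": 0.7, "rx": 0, "ry": 0, "rz": 0, "hand": 255},
  {"dx": 0, "dy": 0, "dz": 0.7, "rx": 0, "ry": 0, "rz": 0, "hand": 255},
  {"dx": 0, "dy": 0, "dz": 0.7, "rx": 0, "ry": 0, "rz": 0, "hand": 255},
])

```text
clock: 18.52
tool_pos: [0.5471, -0.143, 0.1748]
ee_rot: [0.0, -0.147, 0.989, 0.0]
ft_force: [-0.1, 0.8, -1.3]
finger_gap: 0.0142
finger_force: 48.9
```

```bash
python3 - <<'E'
from h import *
s=read_state(); print(s["clock"],s["tool_pos"],s["ft_force"]); print(rot(s).as_matrix().round(3))
c=capture("wrist"); np.savez("w5.npz",**c)
for n in ("pin_collar","pin_head","pin_hole"): print(n,[(np.round(d["location"],4).tolist(),round(d["conf"],2)) for d in mark_of(n,"wrist")[:2]])
cv2.imwrite("pics/i.png",cv2.resize(c["img"][110:240,170:340],(680,520),interpolation=cv2.INTER_CUBIC)[:,:,::-1])
E
```

```text
18.5167 [ 0.54712836 -0.14300399  0.17480008] [-0.11224963  0.80190988 -1.33387681]
[[-0.957 -0.291  0.   ]
 [-0.291  0.957  0.   ]
 [-0.     0.    -1.   ]]
pin_collar [([0.5481, -0.1376, 0.1659], 0.67)]
pin_head [([0.5504, -0.1419, 0.1849], 0.81)]
pin_hole [([0.5451, -0.1447, 0.087], 0.61)]
```

View pics/i.png

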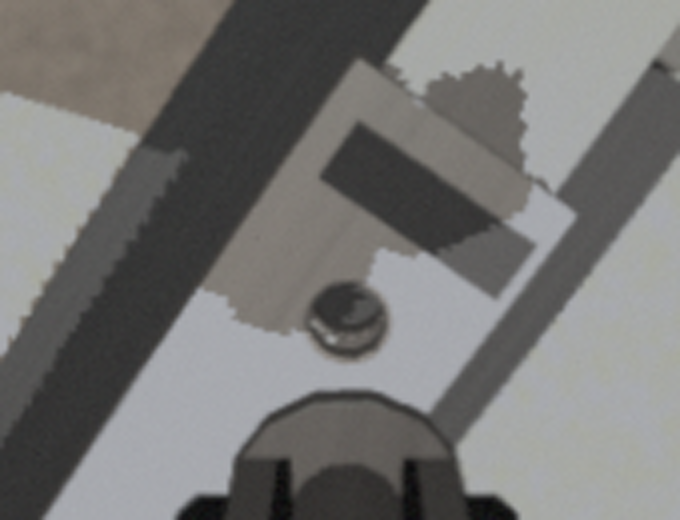

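The pin hole is centred at (347,319) in the crop, and the held pin's collar edge is at (346,392) just below it.

```bash
python3 - <<'E'
from h import *
w=dict(np.load("w5.npz")); R=lambda u,v,z: ray(w,170+u/4,110+v/4,z)[:2]
P=[R(306,319,.086),R(388,319,.086),R(347,279,.086),R(347,359,.086)]
print(np.round(P,4),((P[0]+P[1])/2).round(4),((P[2]+P[3])/2).round(4))
for z,v in ((.1695,393),(.1645,390)):
    print("collar",(R(346,v,z)+0.017*np.array([.957,.291])).round(4))
print("sides",R(236,455,.1695).round(4),R(460,455,.1695).round(4))
E
```

```text
[[ 0.5486 -0.1506]
 [ 0.5438 -0.1348]
 [ 0.5382 -0.1451]
 [ 0.5543 -0.1402]] [ 0.5462 -0.1427] [ 0.5463 -0.1427]
collar [ 0.5485 -0.1422]
collar [ 0.5499 -0.1418]
sides [ 0.5451 -0.1587] [ 0.5363 -0.13  ]
```

>>> arm_command([
  {"dx": 0.07, "dy": 0.01, "dz": 0.2, "rx": 0, "ry": 0, "rz": 0, "hand": 255},
  {"dx": 0.07, "dy": 0.01, "dz": 0.5, "rx": 0, "ry": 0, "rz": 0, "hand": 255},
  {"dx": 0.07, "dy": 0.01, "dz": 0.8, "rx": 0, "ry": 0, "rz": 0, "hand": 255},
  {"dx": 0.07, "dy": 0.01, "dz": 0.95, "rx": 0, "ry": 0, "rz": 0, "hand": 255},
  {"dx": 0.07, "dy": 0.01, "dz": 0.95, "rx": 0, "ry": 0, "rz": 0, "hand": 255},
])

```text
clock: 19.13
tool_pos: [0.5422, -0.1438, 0.1333]
ee_rot: [-0.002, -0.146, 0.989, 0.001]
ft_force: [-0.4, -0.3, -0.7]
finger_gap: 0.0144
finger_force: 48.9
```

>>> arm_command([
  {"dx": 0, "dy": 0, "dz": 0.05, "rx": 0, "ry": 0, "rz": 0, "hand": 255},
  {"dx": 0, "dy": 0, "dz": 0.1, "rx": 0, "ry": 0, "rz": 0, "hand": 255},
  {"dx": 0, "dy": 0, "dz": 0.15, "rx": 0, "ry": 0, "rz": 0, "hand": 255},
  {"dx": 0, "dy": 0, "dz": 0.2, "rx": 0, "ry": 0, "rz": 0, "hand": 255},
  {"dx": 0, "dy": 0, "dz": 0.2, "rx": 0, "ry": 0, "rz": 0, "hand": 255},
])

```text
clock: 19.55
tool_pos: [0.544, -0.1442, 0.1279]
ee_rot: [-0.0, -0.146, 0.989, 0.0]
ft_force: [-1.3, -0.1, -1.0]
finger_gap: 0.0143
finger_force: 48.9
```

```bash
python3 st.py; python3 - <<'E'
from h import *
c=capture("wrist"); np.savez("w6.npz",**c)
for n in ("pin_collar","pin_head","pin_hole"): print(n,[(np.round(d["location"],4).tolist(),round(d["conf"],2)) for d in mark_of(n,"wrist")[:2]])
cv2.imwrite("pics/j.png",cv2.resize(c["img"][110:240,170:340],(680,520),interpolation=cv2.INTER_CUBIC)[:,:,::-1])
E
```

```text
19.55 [ 0.54404828 -0.14424127  0.12790018] [-1.29691509 -0.06856217 -0.98120728] [-0.   -0.    0.03]
pos e,f 109.5206861530167 1.915498640401264 depth 38.09981742287488 F e,f 1.2151857485540505 0.45830501796933865 tilt [-0.  0. -1.]
pin_collar [([0.5445, -0.1451, 0.1208], 0.75)]
pin_head [([0.5446, -0.1422, 0.1407], 0.74), ([0.3701, 0.0227, 0.0031], 0.18)]
pin_hole [([0.5466, -0.1473, 0.0851], 0.84)]
```

>>> arm_command([
  {"dx": -0.01, "dy": 0.035, "dz": 0.05, "rx": 0, "ry": 0, "rz": 0, "hand": 255},
  {"dx": -0.01, "dy": 0.035, "dz": 0.1, "rx": 0, "ry": 0, "rz": 0, "hand": 255},
  {"dx": -0.01, "dy": 0.035, "dz": 0.15, "rx": 0, "ry": 0, "rz": 0, "hand": 255},
  {"dx": -0.01, "dy": 0.035, "dz": 0.2, "rx": 0, "ry": 0, "rz": 0, "hand": 255},
  {"dx": -0.01, "dy": 0.035, "dz": 0.2, "rx": 0, "ry": 0, "rz": 0, "hand": 255},
])

```text
clock: 20.17
tool_pos: [0.5437, -0.1427, 0.1195]
ee_rot: [-0.0, -0.146, 0.989, 0.0]
ft_force: [-0.6, -0.2, -1.1]
finger_gap: 0.0145
finger_force: 48.9
```

```bash
python3 st.py
```

```text
20.1667 [ 0.54368347 -0.14272198  0.11947948] [-0.64366282 -0.23598455 -1.10970818] [-0.04  0.01  0.02]
pos e,f 110.32869023683334 0.5781535216773825 depth 46.520518467274854 F e,f 0.5419073505009312 0.4199231059956505 tilt [-0.001  0.    -1.   ]
```

>>> arm_command([
  {"dx": 0, "dy": 0, "dz": 0.04, "rx": 0, "ry": 0, "rz": 0, "hand": 255},
  {"dx": 0, "dy": 0, "dz": 0.08, "rx": 0, "ry": 0, "rz": 0, "hand": 255},
  {"dx": 0, "dy": 0, "dz": 0.12, "rx": 0, "ry": 0, "rz": 0, "hand": 255},
  {"dx": 0, "dy": 0, "dz": 0.16, "rx": 0, "ry": 0, "rz": 0, "hand": 255},
  {"dx": 0, "dy": 0, "dz": 0.18, "rx": 0, "ry": 0, "rz": 0, "hand": 255},
])

```text
clock: 20.58
tool_pos: [0.5439, -0.1428, 0.1126]
ee_rot: [-0.0, -0.146, 0.989, 0.0]
ft_force: [0.5, 0.5, -0.9]
finger_gap: 0.0142
finger_force: 48.9
```

```bash
python3 st.py
```

```text
20.5833 [ 0.54394341 -0.1428069   0.11259154] [ 0.49045272  0.51619493 -0.86975955] [-0.03  0.07 -0.03]
pos e,f 110.05524389621064 0.5803209586936866 depth 53.40846213135386 F e,f -0.3109943798811794 -0.6405409437470087 tilt [-0.  0. -1.]
```

Passing freely through both holes.

>>> arm_command([
  {"dx": 0, "dy": 0, "dz": 0.05, "rx": 0, "ry": 0, "rz": 0, "hand": 255},
  {"dx": 0, "dy": 0, "dz": 0.1, "rx": 0, "ry": 0, "rz": 0, "hand": 255},
  {"dx": 0, "dy": 0, "dz": 0.15, "rx": 0, "ry": 0, "rz": 0, "hand": 255},
  {"dx": 0, "dy": 0, "dz": 0.2, "rx": 0, "ry": 0, "rz": 0, "hand": 255},
  {"dx": 0, "dy": 0, "dz": 0.24, "rx": 0, "ry": 0, "rz": 0, "hand": 255},
])

```text
clock: 21.0
tool_pos: [0.5439, -0.1429, 0.1029]
ee_rot: [-0.0, -0.146, 0.989, 0.0]
ft_force: [-1.9, -0.8, -0.6]
finger_gap: 0.0147
finger_force: 49.0
```

```bash
python3 st.py
```

```text
21.0 [ 0.54385114 -0.14293793  0.10293783] [-1.89090317 -0.83446095 -0.61622323] [-0.17  0.22  0.03]
pos e,f 110.10346713545549 0.7331512697689746 depth 63.062171124115906 F e,f 1.5491890592007562 1.3681849432286253 tilt [-0.001 -0.    -1.   ]
```

>>> arm_command([
  {"dx": 0, "dy": 0, "dz": 0.04, "rx": 0, "ry": 0, "rz": 0, "hand": 255},
  {"dx": 0, "dy": 0, "dz": 0.08, "rx": 0, "ry": 0, "rz": 0, "hand": 255},
  {"dx": 0, "dy": 0, "dz": 0.11, "rx": 0, "ry": 0, "rz": 0, "hand": 255},
  {"dx": 0, "dy": 0, "dz": 0.14, "rx": 0, "ry": 0, "rz": 0, "hand": 255},
  {"dx": 0, "dy": 0, "dz": 0.16, "rx": 0, "ry": 0, "rz": 0, "hand": 255},
])

```text
clock: 21.42
tool_pos: [0.5439, -0.1429, 0.0967]
ee_rot: [-0.0, -0.146, 0.989, -0.0]
ft_force: [0.2, -0.4, -0.3]
finger_gap: 0.0144
finger_force: 49.0
```

```bash
python3 st.py
```

```text
21.4167 [ 0.54393826 -0.14294543  0.09672714] [ 0.19529506 -0.41908806 -0.25278708] [-0.34  0.34  0.01]
pos e,f 110.01817674565038 0.7139062785218293 depth 69.2728609085292 F e,f -0.3130998719272966 0.3402165149689595 tilt [-0. -0. -1.]
```

Nearly home. I'll press gently until it seats.

>>> arm_command([
  {"dx": 0, "dy": 0, "dz": 0.02, "rx": 0, "ry": 0, "rz": 0, "hand": 255},
  {"dx": 0, "dy": 0, "dz": 0.04, "rx": 0, "ry": 0, "rz": 0, "hand": 255},
  {"dx": 0, "dy": 0, "dz": 0.05, "rx": 0, "ry": 0, "rz": 0, "hand": 255},
  {"dx": 0, "dy": 0, "dz": 0.06, "rx": 0, "ry": 0, "rz": 0, "hand": 255},
  {"dx": 0, "dy": 0, "dz": 0.06, "rx": 0, "ry": 0, "rz": 0, "hand": 255},
])

```text
clock: 21.83
tool_pos: [0.544, -0.143, 0.0957]
ee_rot: [-0.0, -0.146, 0.989, -0.0]
ft_force: [-5.4, -1.3, 11.6]
finger_gap: 0.0143
finger_force: 50.1
```

```bash
python3 st.py
```

```text
21.8333 [ 0.54398989 -0.14298081  0.09567713] [-5.36153642 -1.290102   11.57492982] [-0.14  1.11 -0.04]
pos e,f 109.95825174318146 0.731972004099017 depth 70.3228664809036 F e,f 4.718643301940728 2.8540127408459917 tilt [-0. -0. -1.]
```

Seated with 12 N. I'll ease off, release and retreat.

>>> arm_command([
  {"dx": 0, "dy": 0, "dz": -0.04, "rx": 0, "ry": 0, "rz": 0, "hand": 255},
  {"dx": 0, "dy": 0, "dz": -0.06, "rx": 0, "ry": 0, "rz": 0, "hand": 255},
  {"dx": 0, "dy": 0, "dz": -0.06, "rx": 0, "ry": 0, "rz": 0, "hand": 180},
  {"dx": 0, "dy": 0, "dz": -0.06, "rx": 0, "ry": 0, "rz": 0, "hand": 100},
  {"dx": 0, "dy": 0, "dz": -0.06, "rx": 0, "ry": 0, "rz": 0, "hand": 20},
])

```text
clock: 22.25
tool_pos: [0.5447, -0.1423, 0.097]
ee_rot: [0.001, -0.146, 0.989, 0.0]
ft_force: [0.7, -0.2, 0.6]
finger_gap: 0.0484
finger_force: 0.0
```

>>> arm_command([
  {"dx": 0, "dy": 0, "dz": -0.1, "rx": 0, "ry": 0, "rz": 0, "hand": 0},
  {"dx": 0, "dy": 0, "dz": -0.4, "rx": 0, "ry": 0, "rz": 0, "hand": 0},
  {"dx": 0, "dy": 0, "dz": -1.0, "rx": 0, "ry": 0, "rz": 0, "hand": 0},
  {"dx": 0, "dy": 0, "dz": -1.9, "rx": 0, "ry": 0, "rz": 0, "hand": 0},
  {"dx": 0, "dy": 0, "dz": -2.8, "rx": 0, "ry": 0, "rz": 0, "hand": 0},
])

```text
clock: 22.67
tool_pos: [0.5434, -0.1424, 0.2103]
ee_rot: [-0.001, -0.146, 0.989, 0.0]
ft_force: [0.0, -0.1, -0.0]
finger_gap: 0.0854
finger_force: 0.0
```

```bash
python3 st.py; python3 - <<'E'
from h import *
c=capture("wrist"); s2=capture("scene")
for cam in ("wrist","scene"):
  for n in ("pin_collar","pin_head","drift_collar"): print(n,[(np.round(d["location"],4).tolist(),round(d["conf"],2)) for d in mark_of(n,cam)[:2]])
cv2.imwrite("pics/k.png",np.hstack([cv2.resize(c["img"][20:270,130:380],(400,400)),cv2.resize(s2["img"][110:260,110:260],(400,400))])[:,:,::-1])
E
```

```text
22.6667 [ 0.5434213  -0.1424279   0.21030489] [ 0.03830012 -0.06703057 -0.03777511] [-0.06 -0.07  0.02]
pos e,f 110.66764816593043 0.3773367857829584 depth -44.304887767813426 F e,f -0.05681027170953495 0.052275195270409816 tilt [-0.001  0.001 -1.   ]
pin_collar [([0.544, -0.143, 0.0871], 0.93)]
pin_head [([0.5453, -0.1427, 0.1064], 0.96)]
drift_collar [([0.6397, -0.1748, 0.084], 0.85), ([0.5175, 0.2394, 0.0006], 0.18)]
pin_collar [([0.5454, -0.1421, 0.0892], 0.44)]
pin_head [([0.5455, -0.1471, 0.109], 0.74), ([0.6427, -0.1698, 0.0228], 0.37)]
drift_collar [([0.639, -0.1716, 0.0903], 0.74), ([0.6674, 0.1855, 0.0146], 0.74)]
```

View pics/k.png

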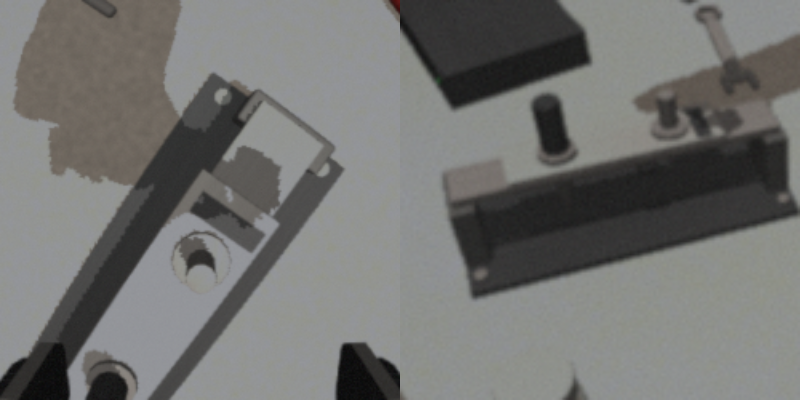

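The left picture shows the pin seated at (200,260). In the right one the drift leans slightly, from (545,110) to (558,155), so I'll check whether that's only perspective.

```bash
python3 - <<'E'
from h import *
c=capture("scene")
def pr(P):
    X=c["R"]@np.array(P)+c["t"]; return np.array([c["cx"]+c["fx"]*X[0]/X[2],c["cy"]+c["fy"]*X[1]/X[2]])
for n,P,h in (("drift",(.6393,-.1741,.092),.05),("pin",(.5455,-.1427,.091),.033)):
    a,b=pr(P),pr(np.add(P,(0,0,h))); print(n,"pred crop base",((a-110)*400/150).round(),"top",((b-110)*400/150).round())
for nm in ("drift_handle","pin_head"):
  for d in silhouettes(nm,"scene")[:3]:
    m=d["region"]&(np.arange(512)[None]<260); v,u=np.nonzero(m)
    if len(u)<30: continue
    rows=[(r,round(u[v==r].mean(),1),len(u[v==r])) for r in range(v.min(),v.max()+1,2)]
    print(nm,round(d["conf"],2),rows)
    P=pts(c,m); print(P.min(0).round(3),P.max(0).round(3))
E
```

```text
drift pred crop base [155. 146.] top [145.  99.]
pin pred crop base [267. 123.] top [264.  92.]
drift_handle 0.76 [(275, np.float64(242.0), 1), (277, np.float64(241.5), 8), (279, np.float64(242.0), 11), (281, np.float64(242.5), 14), (283, np.float64(243.5), 16), (285, np.float64(245.5), 16), (287, np.float64(247.0), 17), (289, np.float64(249.5), 20), (291, np.float64(250.5), 18), (293, np.float64(251.0), 17), (295, np.float64(252.0), 15), (297, np.float64(252.5), 14), (299, np.float64(253.0), 13), (301, np.float64(253.0), 13), (303, np.float64(253.5), 12), (305, np.float64(254.5), 10), (307, np.float64(256.5), 6), (309, np.float64(257.5), 4), (311, np.float64(258.5), 2)]
[ 0.644  0.13  -0.002] [0.684 0.21  0.034]
drift_handle 0.54 [(145, np.float64(165.0), 3), (147, np.float64(164.0), 9), (149, np.float64(164.5), 12), (151, np.float64(164.5), 12), (153, np.float64(165.5), 12), (155, np.float64(166.0), 11), (157, np.float64(166.5), 12), (159, np.float64(167.0), 11), (161, np.float64(167.5), 12), (163, np.float64(168.0), 13), (165, np.float64(168.5), 14), (167, np.float64(168.0), 15), (169, np.float64(168.0), 13), (171, np.float64(167.0), 9), (173, np.float64(nan), 0), (175, np.float64(nan), 0), (177, np.float64(nan), 0), (179, np.float64(171.5), 4), (181, np.float64(171.5), 6), (183, np.float64(172.0), 5), (185, np.float64(172.5), 4), (187, np.float64(173.0), 3)]
[ 0.565 -0.361 -0.002] [ 0.658 -0.155  0.144]
pin_head 0.69 [(144, np.float64(209.0), 5), (146, np.float64(209.0), 7), (148, np.float64(210.0), 7), (150, np.float64(210.0), 7), (152, np.float64(210.0), 7), (154, np.float64(211.0), 11), (156, np.float64(210.5), 14), (158, np.float64(210.5), 14), (160, np.float64(210.5), 12), (162, np.float64(210.0), 7)]
[ 0.53  -0.155  0.084] [ 0.563 -0.123  0.125]<stdin>:11: RuntimeWarning: Mean of empty slice.
  ret = ret.dtype.type(ret / rcount)
```

```bash
python3 - <<'E'
from h import *
w=dict(np.load("w3.npz")); R=lambda u,v,z: ray(w,130+u*270/780,20+v*220/600,z)[:2]
d=np.array([.957,.291])
print("top", R(359,482,.142), R(359,518,.142)-.012*d, "r",np.linalg.norm(R(317,482,.142)-R(401,482,.142))/2)
print("collar",R(360.5,388,.092)+.017*d,"r",np.linalg.norm(R(310,432,.092)-R(411,432,.092))/2)
c=capture("wrist")
import workcell
g=cv2.cvtColor(w["img"],cv2.COLOR_RGB2GRAY); big=cv2.resize(g[20:240,130:400],(780,600),interpolation=cv2.INTER_CUBIC)
print(big[376:400:2,360], big[506:530:2,359]); print(big[482,305:330:2],big[482,390:414:2])
E
```

```text
top [ 0.64047483 -0.17320244] [ 0.63967878 -0.17347061] r 0.011514852825423581
collar [ 0.63989059 -0.17334525] r 0.016641930016358542
[152 141 122 115 117 105  73  75  84  89  89  89] [ 75  74  73  73  76  80 112 143 152 153 154 154]
[154 153 154 151 139 114  85  70  72  74  76  77  77] [ 77  78  79  75  83 105 132 149 153 152 150 133]
```

The handle top and collar centres agree to within 0.6 mm, so the drift's tilt is about 0.01 rad and it stands upright. I'm handing the job in.

```bash
python3 -c "
from workcell import *
print(finish_job())"
```

```text
the job is handed in; nothing more can be done
None
```

I handed the job in: the drift is home with its collar on the bracket and the bracket drawn into line. The pin is seated in the smaller hole with about 12 N. `finish_job` gave no verdict, so whether the run passed is not confirmed.

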